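# Put the mixed-up canister lids back on their own canisters

## Task

The lids of the four stoneware sample canisters have been mixed up: put each lid on the canister of its own colour, seated flat in the mouth. The cork mat, or a clear patch of desk, is free for a lid that has to wait; stoneware chips, so set the lids down gently, don't drop them, and leave the canisters standing where they are.

Things in the scene. Friction and masses are not known exactly. Their poses are not given: they have to be found in the camera images.
- canister_blue: blue glazed stoneware canister, round and open at the top, 92 mm across the belly, 66 mm tall, with a 70 mm wide mouth inside a flat rim 82 mm across; 0.7 kg, stands loose on the desk; its shoulder shows as a ring round the lid it carries. Origin: centre of its underside, z up along its axis
- canister_yellow: mustard yellow glazed stoneware canister, round and open at the top, 92 mm across the belly, 66 mm tall, with a 70 mm wide mouth inside a flat rim 82 mm across; 0.7 kg, stands loose on the desk; its shoulder shows as a ring round the lid it carries. Origin: centre of its underside, z up along its axis
- canister_green: green glazed stoneware canister, round and open at the top, 92 mm across the belly, 66 mm tall, with a 70 mm wide mouth inside a flat rim 82 mm across; 0.7 kg, stands loose on the desk; its shoulder shows as a ring round the lid it carries. Origin: centre of its underside, z up along its axis
- canister_red: deep red glazed stoneware canister, round and open at the top, 92 mm across the belly, 66 mm tall, with a 70 mm wide mouth inside a flat rim 82 mm across; 0.7 kg, stands loose on the desk; its shoulder shows as a ring round the lid it carries. Origin: centre of its underside, z up along its axis
- lid_blue: blue glazed lid, 110 g: disc 80 mm across with an upright cylindrical knob 24 mm across, over a tapered clay plug (63 to 52 mm across, 12 mm deep) that drops into any canister's mouth. Origin: centre of the plug's underside, z up; disc 12 to 19 mm above it, knob's straight part 27 to 43, top 46. Seated, the disc lies on the rim, origin 54 mm above the canister's. Starts on a canister of another colour
- lid_yellow: mustard yellow glazed lid, 110 g: disc 80 mm across with an upright cylindrical knob 24 mm across, over a tapered clay plug (63 to 52 mm across, 12 mm deep) that drops into any canister's mouth. Origin: centre of the plug's underside, z up; disc 12 to 19 mm above it, knob's straight part 27 to 43, top 46. Seated, the disc lies on the rim, origin 54 mm above the canister's. Starts on a canister of another colour
- lid_green: green glazed lid, 110 g: disc 80 mm across with an upright cylindrical knob 24 mm across, over a tapered clay plug (63 to 52 mm across, 12 mm deep) that drops into any canister's mouth. Origin: centre of the plug's underside, z up; disc 12 to 19 mm above it, knob's straight part 27 to 43, top 46. Seated, the disc lies on the rim, origin 54 mm above the canister's. Starts on a canister of another colour
- lid_red: deep red glazed lid, 110 g: disc 80 mm across with an upright cylindrical knob 24 mm across, over a tapered clay plug (63 to 52 mm across, 12 mm deep) that drops into any canister's mouth. Origin: centre of the plug's underside, z up; disc 12 to 19 mm above it, knob's straight part 27 to 43, top 46. Seated, the disc lies on the rim, origin 54 mm above the canister's. Starts on a canister of another colour
- mat: bare round cork mat, 116 mm across, 5 mm thick, fast on the desk: a free spot where a lid can wait. Origin: centre of its underside, z up

How it is judged:
At the end, for the whole second after the job is handed in: every lid sits in the mouth of the canister of its own colour (within 8 mm of its axis, origin 50 to 58 mm above the canister's, tilted less than 0.07 rad), released and at rest; every canister upright and within 40 mm of where it stood at the start (horizontal distance between lid_blue and canister_blue below 0.008 m and z of lid_blue in the frame of canister_blue between 0.05 and 0.058 m and angle between each of lid_blue, lid_yellow, lid_green, lid_red's own z axis and vertical below 0.07 rad and angle between each of canister_blue, canister_yellow, canister_green, canister_red's own z axis and vertical below 0.05 rad and distance of each of canister_blue, canister_yellow, canister_green, canister_red from where it was at the start of the episode below 0.04 m and linear speed of each of lid_blue, canister_blue, lid_yellow, canister_yellow, lid_green, canister_green, lid_red, canister_red below 0.02 m/s and contact force between each of lid_blue, lid_yellow, lid_green, lid_red and the fingers below 0.1 N and horizontal distance between lid_yellow and canister_yellow below 0.008 m and z of lid_yellow in the frame of canister_yellow between 0.05 and 0.058 m and horizontal distance between lid_green and canister_green below 0.008 m and z of lid_green in the frame of canister_green between 0.05 and 0.058 m and horizontal distance between lid_red and canister_red below 0.008 m and z of lid_red in the frame of canister_red between 0.05 and 0.058 m); the robot touches nothing.
It fails at once if a canister is shoved more than 60 mm away or tipped (distance of any of canister_blue, canister_yellow, canister_green, canister_red from where it was at the start of the episode above 0.06 m or angle between any of canister_blue, canister_yellow, canister_green, canister_red's own z axis and vertical above 0.35 rad).
It fails at once if a lid is slammed or pressed on a canister with over 60 N (contact force between any of lid_blue, lid_yellow, lid_green, lid_red and canister_blue above 60 N or contact force between any of lid_blue, lid_yellow, lid_green, lid_red and canister_yellow above 60 N or contact force between any of lid_blue, lid_yellow, lid_green, lid_red and canister_green above 60 N or contact force between any of lid_blue, lid_yellow, lid_green, lid_red and canister_red above 60 N).
It fails at once if a lid is dropped from more than about 13 mm (out of the fingers and faster than 0.5 m/s) ((contact force between lid_blue and the fingers below 0.05 N and linear speed of lid_blue above 0.5 m/s) or (contact force between lid_yellow and the fingers below 0.05 N and linear speed of lid_yellow above 0.5 m/s) or (contact force between lid_green and the fingers below 0.05 N and linear speed of lid_green above 0.5 m/s) or (contact force between lid_red and the fingers below 0.05 N and linear speed of lid_red above 0.5 m/s)).
It also fails if it takes over 112 s, if anything falls off the work surface, if the arm or the gripper's body presses on something with over 40 N, if the wrist force passes 120 N, or if a joint passes its speed limit or range.

## Robot

A 7-joint arm with a two-finger parallel gripper is mounted at the origin on a cart in front of the work surface, level with it; the furniture and walls round the work are solid. World frame = base frame: x ahead of the robot, y to its left, z up, the work surface at z = 0. Lengths are in m, angles in rad, forces in N, time in s.
With the tool pointing down it reaches from about 0.4 to 0.85 m from the base axis. Payload 4.4 kg.
Tool frame: the origin (TCP) lies at the very end of the fingers, on their centre line; the grasp point (between the pads) lies 19 mm behind it (bot.tcp_to_grasp is the distance from the TCP to the grasp point, in m); z points along the fingers, y is the direction in which the jaws open and shut (so a half turn about z gives the same grasp; the last joint's range is limited). The gripper opens to 94 mm and grips with 3 to 60 N. Pads are 16 mm wide; open, the fingers measure 119 mm over their backs; the gripper's body (75 mm by 177 mm) begins 78 mm behind the grasp point.
Start: joints at [1.088, 0.628, 0.038, 1.517, -0.027, 0.996, -0.02], TCP at [0.263, -0.594, 0.205] pointing down, gripper open.
Joint ranges: [-3.06, 3.06], [-0.37, 2.12], [-1.25, 1.32], [0.18, 2.47], [-1.1, 4.24], [0.23, 1.98], [-2.94, 2.94]. Speed limits (rad/s): [2.57, 2.57, 3.14, 3.14, 3.14, 3.14, 3.14].

## Interface

Orientations are given as a unit quaternion [w, x, y, z].
In Python, from workcell import bot, vision, order, finder gives the robot as it stands.
- The arm moves only by the shell command python3 -m handwheel 'ROWS'. ROWS is a JSON object of lists of equal length, an entry for each row: "claw": the finger opening in m, from 0 to 0.094; "offset": the shift along the tool's x, y, z in m, a list of three; "twist": the turn about the tool's z in degrees. In form: {"claw": [claw, ...], "offset": [[tx, ty, tz], ...], "twist": [twist, ...]}. A call has 1 to 5 rows; each row shifts and turns the commanded pose from where the row before left it, along the tool's axes as they then stand; what a row does not reach is not made up. A row lasts 1/8 s, in which the tool goes at most 62.5 mm and 10.7 degrees, less where a joint would pass 70% of its speed; a pose out of reach is approached as far as the arm can. A call is refused whole if a number of a shift passes 0.0625 or a number of a turn 10.7, either way. A call with a gripper value outside its range is refused whole. The fingers move at their own pace and stop on an object; the grip force is fixed at half the most. Time passes only in rows, so rows that do not move let the fingers close. It gives the time, the measured TCP pose, the force and the opening at its end, in the units of the state.
- bot.sense(): the state, without advancing time (a new reading comes with each control period).
- vision.capture(name): name is "scene" or "top"; returns a dict with "pixels" (384x512x3 uint8, red, green, blue), "fovy" (degrees; the focal length in pixels is half the picture's height over the tangent of half this angle, whatever the lens; pixels are square), "cx", "cy" (the principal point, pixels), "distortion" ([k1, k2, p1, p2, k3] as OpenCV has them; the pictures are not rectified), "rvec" (rotation vector, rad) and "tvec" (3), from world to camera coordinates, as OpenCV has them. Camera axes: x right, y down, z forward; pixel columns grow to the right and rows downward; lengths in m; the calibration is good to about 2 mm. A picture is of the moment at which its call begins. There is no depth.
- order.close_job(): hands the job in, once; it reports no verdict.
Trained networks look in the newest picture that a camera, given by its name, has taken for a name from the list of things; names that differ only in an ending like _2 or _b are one class to them, and where a whole thing is asked for, a point or a joint stands for the part that bears it (a point fixed in the world has none). Each returns a list of dicts, best first, with "p" (0 to 1); they miss things now and then, are a little off and sometimes report something else, mostly with a low value. They report only what shows in the picture. A call takes as long as a camera call.
- finder.recognise(query, camera): "xy" ([column, row] as shares, 0 to 1, of the picture: columns of its width, rows of its height, amid what is visible of it).
- finder.regions_of(query, camera): "region" (384x512 bool, what is visible of it) and "xy" ([column, row] as shares, 0 to 1, of the picture: columns of its width, rows of its height, amid what is visible of it).
The state is a dict: "clock": time; "joint_positions": joint angles; "dq": joint speeds; "joint_torque": joint torques, N m; "tool_pos": TCP position; "tool_rot": TCP orientation; "ft_force": force on the tool from outside, world axes, zero at the start; "ft_torque": the same for the moment, N m; "grip_width": finger opening in m.
Only numpy, scipy, OpenCV 4.12 (cv2) and the standard library are available. Lean on these libraries where they do the work, as an engineer would, in place of code of your own. Each camera call takes 0.05 s, during which the arm holds its last target.

## Working session

There is one attempt and no reset: what is moved stays moved. The work goes in short steps, Python scripts to look and compute and a shell command to move; the robot and the scene stay as the last step left them, time stands still between calls to the robot, and variables do not carry over. Pictures are saved under pics/ and viewed, and the job is handed in when it is done.

```bash
ls; mkdir -p pics
python3 - <<'E'
from workcell import bot, vision, order, finder
import cv2
print(bot.sense())
for n in ("scene","top"):
    c=vision.capture(n); cv2.imwrite(f"pics/{n}0.png",c["pixels"][:,:,::-1])
    print({k:v for k,v in c.items() if k!="pixels"})
E
```

```text
pics
{'clock': 0.0, 'joint_positions': array([ 1.08820622,  0.62933815,  0.0384307 ,  1.5183531 , -0.02702516,
        0.99623625, -0.01998987]), 'dq': array([-0.00057791,  0.00070445,  0.00072379,  0.00158735, -0.00234643,
        0.00023856,  0.00259422]), 'joint_torque': array([ 6.80022495e-04, -5.49722028e+01,  1.14318766e+00, -1.86636311e+01,
       -5.23871183e-02,  2.36371311e-02,  1.47723104e-04]), 'tool_pos': array([ 0.26291818, -0.5937509 ,  0.20456381]), 'tool_rot': array([-8.89630491e-04,  9.78363210e-01,  2.06892735e-01, -1.85649333e-04]), 'ft_force': array([ 0.34904683,  0.34422224, -0.79178253]), 'ft_torque': array([0.00484557, 0.08172635, 0.02205096]), 'grip_width': 0.09386664181856644}
{'fovy': 50.18134437750111, 'cx': 261.88256155639726, 'cy': 185.2156785559352, 'distortion': array([-0.0450585,  0.       ,  0.       ,  0.       ,  0.       ]), 'rvec': array([ 0.62075266, -2.56004607,  1.27004226]), 'tvec': array([0.4803139 , 0.19600277, 0.77618853])}
{'fovy': 47.81203962820508, 'cx': 253.67683132125896, 'cy': 200.9731410557855, 'distortion': array([-0.07043014,  0.        ,  0.        ,  0.        ,  0.        ]), 'rvec': array([ 2.1219049 , -2.16645241,  0.15491943]), 'tvec': array([-6.52863063e-05,  5.69661609e-01,  9.04313575e-01])}
```

View pics/scene0.png

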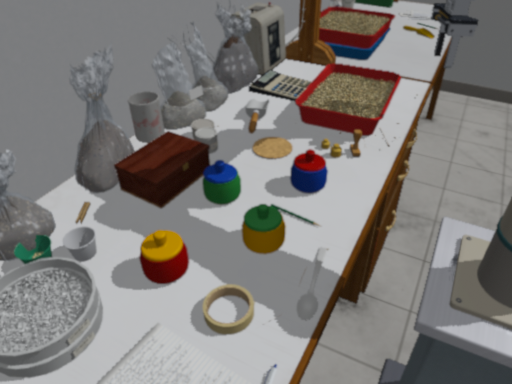

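View pics/top0.png

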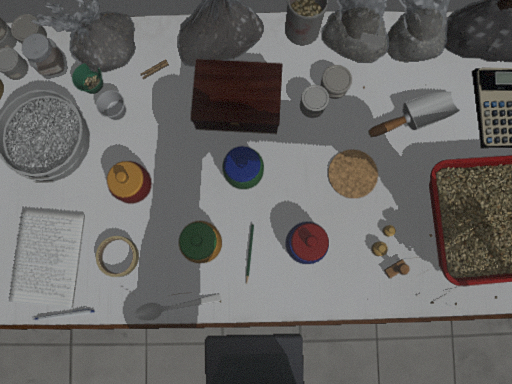

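```bash
cat > h.py <<'E'
from workcell import bot, vision, order, finder
import cv2, numpy as np
from scipy.spatial.transform import Rotation as R
def topix(cam,z_dict=None):
    pass
def cammat(c):
    h,w=c["pixels"].shape[:2]; f=h/2/np.tan(np.radians(c["fovy"])/2)
    return np.array([[f,0,c["cx"]],[0,f,c["cy"]],[0,0,1]])
def back(c,uv,z):
    p=cv2.undistortPoints(np.array([[uv]],float),cammat(c),c["distortion"])[0,0]
    Rm=cv2.Rodrigues(c["rvec"])[0]; o=-Rm.T@c["tvec"]; d=Rm.T@np.array([p[0],p[1],1])
    return o+d*(z-o[2])/d[2]
def proj(c,P):
    return cv2.projectPoints(np.array(P,float).reshape(-1,3),c["rvec"],c["tvec"],cammat(c),c["distortion"])[0][:,0]
E
python3 - <<'E'
from h import *
names=["canister_blue","canister_yellow","canister_green","canister_red","lid_blue","lid_yellow","lid_green","lid_red","mat"]
for cam in ("top","scene"):
    c=vision.capture(cam)
    for n in names:
        z=0.066 if n[0]=='c' else 0.09 if n[0]=='l' else 0.005
        for r in finder.regions_of(n,cam)[:2]:
            x,y=r["xy"]; m=r["region"]; vv,uu=np.nonzero(m)
            uv=(x*512,y*384)
            print(cam,n,round(r["p"],2),np.round(uv,1),m.sum(),uu.min(),uu.max(),vv.min(),vv.max(),np.round(back(c,uv,z),3))
E
```

```text
top canister_blue 0.76 [290.4 246.3] 311 285 320 222 263 [ 0.468 -0.087  0.066]
top canister_yellow 0.85 [213.7 245.6] 371 190 222 220 262 [0.473 0.074 0.066]
top canister_green 0.68 [243.5 182. ] 308 222 263 157 188 [0.607 0.009 0.066]
top canister_red 0.64 [139.7 191.3] 448 112 151 164 202 [0.592 0.232 0.066]
top lid_blue 0.61 [242.2 161.6] 1035 224 260 146 181 [0.647 0.011 0.09 ]
top lid_yellow 0.72 [125.9 178.3] 1019 107 143 161 196 [0.616 0.256 0.09 ]
top lid_green 0.95 [198.  240.4] 1146 179 216 221 260 [0.483 0.104 0.09 ]
top lid_red 0.7 [309.  240.6] 1118 291 328 223 260 [ 0.478 -0.123  0.09 ]
top lid_red 0.6 [293.8 247. ] 314 285 325 222 263 [ 0.466 -0.092  0.09 ]
top mat 0.93 [353.8 171.9] 1938 328 378 149 197 [ 0.638 -0.244  0.005]
scene canister_blue 0.64 [220.1 192.5] 742 202 240 176 203 [0.608 0.073 0.066]
scene canister_blue 0.58 [307.6 179.6] 778 290 326 166 193 [ 0.453 -0.06   0.066]
scene canister_yellow 0.74 [264.9 238.5] 885 241 284 223 253 [0.453 0.156 0.066]
scene canister_green 0.74 [220.9 190.6] 820 201 241 173 204 [0.61  0.066 0.066]
scene canister_red 0.81 [167.4 267.1] 1072 140 188 244 283 [0.576 0.301 0.066]
scene lid_blue 0.75 [218.6 171.9] 584 203 236 160 183 [0.633 0.035 0.09 ]
scene lid_blue 0.58 [265.5 239.3] 845 242 283 224 253 [0.44  0.179 0.09 ]
scene lid_yellow 0.91 [160.5 244.3] 969 141 182 230 260 [0.606 0.279 0.09 ]
scene lid_yellow 0.5 [221.3 191.6] 787 201 240 175 204 [0.589 0.094 0.09 ]
scene lid_green 0.74 [261.6 217. ] 837 243 281 204 232 [0.475 0.127 0.09 ]
scene lid_green 0.66 [165.4 268.6] 1125 139 189 243 283 [0.561 0.321 0.09 ]
scene lid_red 0.78 [307.2 160. ] 539 293 325 149 171 [ 0.472 -0.101  0.09 ]
scene lid_red 0.45 [220.3 190.7] 737 203 239 176 204 [0.593 0.092 0.09 ]
scene mat 0.72 [270.6 144.1] 713 252 291 137 158 [ 0.643 -0.251  0.005]
```

The pictures show blue lid on the green canister (top 243,167), yellow on red (128,182), green on yellow (200,242), red on blue (308,243). The mat is at (353,173). Next I refine the positions with silhouette fits.

```bash
cat >> h.py <<'E'
from scipy.optimize import minimize
th=np.linspace(0,2*np.pi,40,endpoint=False)
def circ(x,y,z,r): return np.c_[x+r*np.cos(th),y+r*np.sin(th),np.full(40,z)]
# lid parts relative to lid origin
def hull(c,P):
    return cv2.convexHull(proj(c,P).astype(np.float32))[:,0]
S=4
def fill(polys):
    m=np.zeros((384*S,512*S),np.uint8)
    for p in polys: cv2.fillConvexPoly(m,np.round((p+0.5)*S*16-8).astype(np.int32),1,shift=4)
    return m.reshape(384,S,512,S).mean((1,3))
def lid_polys(c,x,y,z0):
    return [hull(c,np.r_[circ(x,y,z0+.012,.04),circ(x,y,z0+.019,.04)]),hull(c,np.r_[circ(x,y,z0+.019,.012),circ(x,y,z0+.046,.010),circ(x,y,z0+.043,.012)])]
def can_polys(c,x,y):
    return [hull(c,np.r_[circ(x,y,.010,.046),circ(x,y,.045,.046)]),hull(c,np.r_[circ(x,y,.045,.046),circ(x,y,.066,.041)])]
def fit(items,x0,fun):
    # items: list of (cam, mask)
    def cost(p):
        return sum(np.abs(fill(fun(c,p[0],p[1]))-m).sum()/m.sum() for c,m in items)
    r=minimize(cost,x0,method="Nelder-Mead",options=dict(initial_simplex=np.array(x0)+np.array([[0,0],[.012,0],[0,.012]]),xatol=2e-4,fatol=1e-4))
    return r.x,r.fun
def best(q,cam): 
    r=finder.regions_of(q,cam); return r[0]["region"].astype(float)
E
python3 - <<'E'
from h import *
cs={n:vision.capture(n) for n in ("top","scene")}
for l,k,x0 in (("blue","green",(.64,.015)),("yellow","red",(.61,.26)),("green","yellow",(.48,.105)),("red","blue",(.475,-.12))):
    ml={n:best("lid_"+l,n) for n in cs}
    mu={n:np.maximum(ml[n],best("canister_"+k,n)) for n in cs} if k!="blue" else None
    out=[]
    for its in (["top"],["scene"],["top","scene"]):
        out.append(np.round(fit([(cs[n],ml[n]) for n in its],x0,lambda c,x,y:lid_polys(c,x,y,.054))[0],4))
    if mu: 
        for its in (["top"],["scene"]): out.append(np.round(fit([(cs[n],mu[n]) for n in its],x0,lambda c,x,y:lid_polys(c,x,y,.054)+can_polys(c,x,y))[0],4))
    print(l,"on",k,out)
for n in cs: print("mat",np.round(fit([(cs[n],best("mat",n))],(.64,-.247),lambda c,x,y:[hull(c,np.r_[circ(x,y,0,.058),circ(x,y,.005,.058)])])[0],4))
E
```

```text
Traceback (most recent call last):
  File "h.py", line 37, in best
    r=finder.regions_of(q,cam); return r[0]["region"].astype(float)
                                       ~^^^
IndexError: list index out of range
```

```bash
cat >> h.py <<'E'
def best(q,cam):
    for _ in range(4):
        r=finder.regions_of(q,cam)
        if r and r[0]["p"]>.5: return r[0]["region"].astype(float)
        vision.capture(cam)
    print("missed",q,cam); return None
E
cat > loc.py <<'E'
from h import *
import sys
def loc(jobs,z0=.054):
    cs={n:vision.capture(n) for n in ("top","scene")}
    for l,k,x0 in jobs:
        ml={n:best("lid_"+l,n) for n in cs}; out={}
        for n in cs:
            if ml[n] is None: continue
            p,f=fit([(cs[n],ml[n])],x0,lambda c,x,y:lid_polys(c,x,y,z0)); out["lid_"+n]=(*np.round(p,4),round(f,2))
            if k:
                mc=best("canister_"+k,n)
                if mc is None: continue
                p,f=fit([(cs[n],np.maximum(ml[n],mc))],x0,lambda c,x,y:lid_polys(c,x,y,z0)+can_polys(c,x,y)); out["both_"+n]=(*np.round(p,4),round(f,2))
        print(l,k); [print("   ",a,*b) for a,b in out.items()]
E
python3 - <<'E'
from loc import *
loc((("blue","green",(.64,.015)),("yellow","red",(.61,.26)),("green","yellow",(.48,.105)),("red","blue",(.475,-.12))))
for n in ("top","scene"): 
    c=vision.capture(n);m=best("mat",n)
    if m is not None: print("mat",np.round(fit([(c,m)],(.64,-.247),lambda c,x,y:[hull(c,np.r_[circ(x,y,0,.058),circ(x,y,.005,.058)])])[0],4))
E
```

```text
blue green
    lid_top 0.6473 0.0127 0.06
    both_top 0.6483 0.0115 0.06
    lid_scene 0.6469 0.0125 0.13
    both_scene 0.6485 0.0091 0.12
yellow red
    lid_top 0.6184 0.2655 0.05
    both_top 0.6202 0.2655 0.08
    lid_scene 0.6198 0.2636 0.12
    both_scene 0.6204 0.2637 0.08
green yellow
    lid_top 0.4848 0.108 0.05
    both_top 0.4845 0.1072 0.05
    lid_scene 0.4842 0.108 0.09
    both_scene 0.4837 0.1068 0.09
red blue
    lid_top 0.4778 -0.1264 0.04
    both_top 0.4791 -0.1257 0.15
    lid_scene 0.4771 -0.1267 0.06
    both_scene 0.476 -0.1243 0.04
mat [ 0.6344 -0.2414]
mat [ 0.6323 -0.2407]
```

```bash
python3 -m handwheel '{"claw":[0.06,0.06,0.06],"offset":[[0,0,0],[0,0,0],[0,0,0]],"twist":[8,8,7.9]}'
```

```text
clock: 2.98
tool_pos: [0.2632, -0.5943, 0.2055]
tool_rot: [-0.0, 1.0, -0.002, 0.0]
ft_force: [0.1, 0.0, -0.2]
grip_width: 0.0672
```

```bash
python3 -m handwheel '{"claw":[0.06,0.06,0.06,0.06,0.06],"offset":[[0.03,-0.05,0],[0.03,-0.05,0],[0.03,-0.05,0],[0.03,-0.05,0],[0.03,-0.05,0]],"twist":[0,0,0,0,0]}'
```

```text
clock: 3.6
tool_pos: [0.4143, -0.3428, 0.2058]
tool_rot: [0.0, 1.0, -0.0, 0.0]
ft_force: [1.5, -0.2, 0.1]
grip_width: 0.0596
```

```bash
python3 -m handwheel '{"claw":[0.06,0.06,0.06,0.06,0.06],"offset":[[0.033,-0.05,0],[0.033,-0.05,0],[0.033,-0.05,0],[0.033,-0.05,0],[0.033,-0.05,0]],"twist":[0,0,0,0,0]}'; python3 -m handwheel '{"claw":[0.06,0.06,0.06,0.06],"offset":[[0.033,-0.05,0],[0.034,-0.053,0],[0,0,0],[0,0,0]],"twist":[0,0,0,0]}'
```

```text
clock: 4.22
tool_pos: [0.5794, -0.0928, 0.2058]
tool_rot: [0.0, 1.0, -0.0, 0.0]
ft_force: [0.6, -0.9, -0.5]
grip_width: 0.0597
clock: 4.72
tool_pos: [0.6447, 0.0074, 0.2052]
tool_rot: [0.001, 1.0, -0.0, -0.0]
ft_force: [-0.5, 0.0, 0.2]
grip_width: 0.0601
```

```bash
python3 -m handwheel '{"claw":[0.06,0.06,0.06,0.06,0.06],"offset":[[0.003,-0.0045,0.04],[0,0,0.04],[0,0,0.025],[0,0,0.0],[0,0,0]],"twist":[0,0,0,0,0]}';python3 -m handwheel '{"claw":[0.06,0.06,0.06,0.06],"offset":[[0,0,0.012],[0,0,0.01],[0,0,0],[0,0,0]],"twist":[0,0,0,0]}'
python3 - <<'E'
from h import *
c=vision.capture("scene");cv2.imwrite("pics/s1.png",cv2.resize(c["pixels"][110:260,130:330,::-1],(800,600)))
E
```

```text
clock: 5.35
tool_pos: [0.6488, 0.0111, 0.1018]
tool_rot: [0.0, 1.0, -0.001, 0.001]
ft_force: [0.3, -0.2, 0.4]
grip_width: 0.06
clock: 5.85
tool_pos: [0.6482, 0.0126, 0.0785]
tool_rot: [0.0, 1.0, -0.0, 0.0]
ft_force: [-0.1, 0.3, 1.1]
grip_width: 0.0598
```

View pics/s1.png

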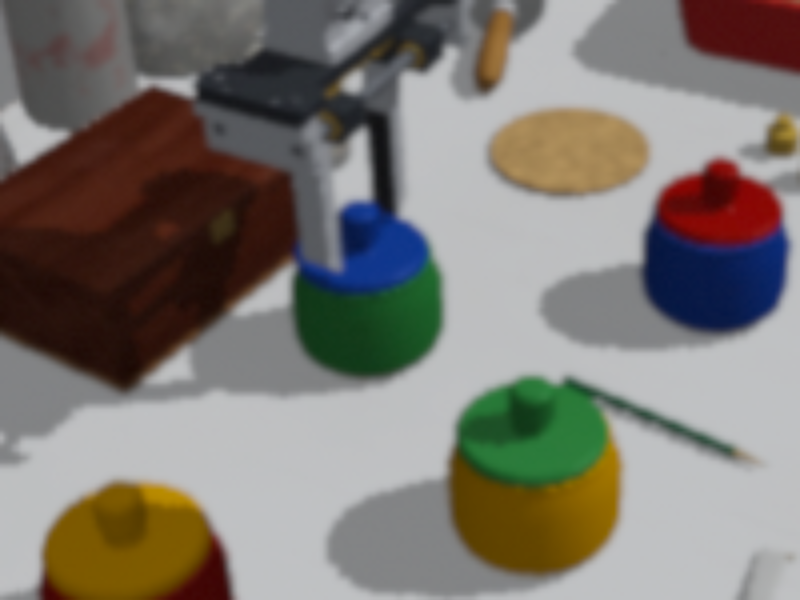

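The open fingers straddle the blue knob (crop 360,220). I'll close now.

```bash
python3 -m handwheel '{"claw":[0.04,0.03,0.02,0.015,0.01],"offset":[[0,0,0.0015],[0,0,0],[0,0,0],[0,0,0],[0,0,0]],"twist":[0,0,0,0,0]}';python3 -m handwheel '{"claw":[0.01,0.01,0.01],"offset":[[0,0,0],[0,0,0],[0,0,0]],"twist":[0,0,0]}';python3 -m handwheel '{"claw":[0.01,0.01,0.01,0.01],"offset":[[0,0,-0.01],[0,0,-0.02],[0,0,-0.02],[0,0,0]],"twist":[0,0,0,0]}'
```

```text
clock: 6.52
tool_pos: [0.6482, 0.0124, 0.0771]
tool_rot: [0.0, 1.0, -0.0, 0.0]
ft_force: [-0.3, 0.6, 0.7]
grip_width: 0.0237
clock: 6.9
tool_pos: [0.6482, 0.0125, 0.0771]
tool_rot: [0.0, 1.0, -0.0, 0.0]
ft_force: [-0.8, -0.3, 0.2]
grip_width: 0.0233
clock: 7.4
tool_pos: [0.6495, 0.0128, 0.1289]
tool_rot: [-0.0, 1.0, -0.0, 0.002]
ft_force: [-0.1, 1.0, -1.4]
grip_width: 0.023
```

```bash
python3 -m handwheel '{"claw":[0.01,0.01,0.01,0.01,0.01],"offset":[[-0.002,0.02,0],[-0.003,0.04,0],[-0.003,0.05,0],[-0.003,0.05,0],[-0.003,0.05,0]],"twist":[0,0,0,0,0]}';python3 -m handwheel '{"claw":[0.01,0.01,0.01,0.01],"offset":[[-0.002,0.03,0],[0,0.014,0],[0,0,0],[0,0,0]],"twist":[0,0,0,0]}';python3 -m handwheel '{"claw":[0.01,0.01,0.01,0.01,0.01],"offset":[[0,0,0.03],[0,0,0.03],[0,0,0.02],[0,0,0.005],[0,0,0]],"twist":[0,0,0,0,0]}'
python3 - <<'E'
from h import *
print(bot.sense()["ft_force"],bot.sense()["tool_pos"])
c=vision.capture("scene");cv2.imwrite("pics/s2.png",cv2.resize(c["pixels"][80:230,180:380,::-1],(800,600)))
E
```

```text
clock: 8.02
tool_pos: [0.6323, -0.2007, 0.1258]
tool_rot: [0.0, 1.0, -0.001, -0.001]
ft_force: [0.1, 0.4, -1.6]
grip_width: 0.023
clock: 8.52
tool_pos: [0.6323, -0.239, 0.1266]
tool_rot: [-0.001, 1.0, 0.001, -0.0]
ft_force: [0.8, -0.3, -1.1]
grip_width: 0.0231
clock: 9.15
tool_pos: [0.6325, -0.2411, 0.0423]
tool_rot: [0.0, 1.0, 0.0, 0.0]
ft_force: [0.2, -0.7, -0.4]
grip_width: 0.0236
[ 0.20337798 -0.66475273 -0.39831472] [ 0.63254242 -0.24108878  0.04231409]
```

View pics/s2.png

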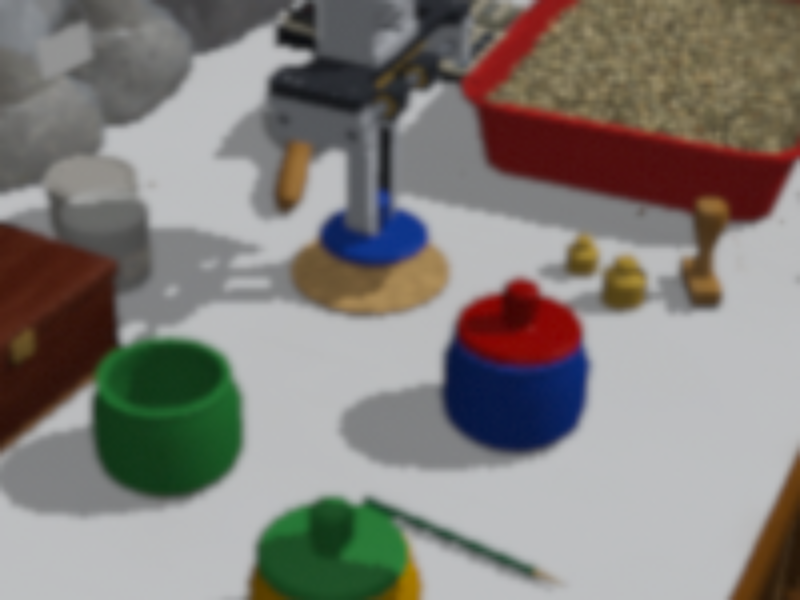

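The blue lid hangs level over the mat and the green canister is open and standing. I'll lower the lid in small steps.

```bash
python3 -m handwheel '{"claw":[0.01,0.01,0.01,0.01],"offset":[[0,0,0.007],[0,0,0.004],[0,0,0],[0,0,0]],"twist":[0,0,0,0]}';python3 -m handwheel '{"claw":[0.01,0.01,0.01],"offset":[[0,0,0.0015],[0,0,0.0015],[0,0,0]],"twist":[0,0,0]}'
```

```text
clock: 9.7
tool_pos: [0.6321, -0.2415, 0.0311]
tool_rot: [0.0, 1.0, -0.0, 0.0]
ft_force: [0.5, 0.2, -2.1]
grip_width: 0.0231
clock: 10.07
tool_pos: [0.6321, -0.2414, 0.0281]
tool_rot: [0.0, 1.0, -0.0, 0.0]
ft_force: [-0.1, 0.5, -0.8]
grip_width: 0.0233
```

```bash
python3 -m handwheel '{"claw":[0.01,0.01],"offset":[[0,0,0.001],[0,0,0]],"twist":[0,0]}'
```

```text
clock: 10.32
tool_pos: [0.6322, -0.2414, 0.0281]
tool_rot: [0.0, 1.0, -0.0, 0.0]
ft_force: [-2.7, -0.3, 6.0]
grip_width: 0.0231
```

Contact at 6 N. I'll release and go to the green lid.

```bash
python3 -m handwheel '{"claw":[0.03,0.04,0.05,0.06,0.06],"offset":[[0,0,-0.001],[0,0,0],[0,0,0],[0,0,0],[0,0,0]],"twist":[0,0,0,0,0]}';python3 -m handwheel '{"claw":[0.06,0.06,0.06,0.06,0.06],"offset":[[0,0,-0.02],[0,0,-0.04],[0,0,-0.05],[0,0,-0.01],[0,0,0]],"twist":[0,0,0,0,0]}';python3 -m handwheel '{"claw":[0.06,0.06,0.06,0.06,0.06],"offset":[[-0.01,-0.025,0],[-0.02,-0.047,0],[-0.02,-0.047,0],[-0.02,-0.047,0],[-0.02,-0.047,0]],"twist":[0,0,0,0,0]}';python3 -m handwheel '{"claw":[0.06,0.06,0.06,0.06,0.06],"offset":[[-0.02,-0.047,0],[-0.02,-0.047,0],[-0.018,-0.042,0],[0,0,0],[0,0,0]],"twist":[0,0,0,0,0]}'
python3 - <<'E'
from h import *
c=vision.capture("scene");cv2.imwrite("pics/s3.png",cv2.resize(c["pixels"][80:305,130:430,::-1],(800,600)))
E
```

```text
clock: 10.95
tool_pos: [0.632, -0.2414, 0.0279]
tool_rot: [-0.0, 1.0, -0.0, -0.0]
ft_force: [1.0, -0.1, -0.0]
grip_width: 0.0597
clock: 11.58
tool_pos: [0.6325, -0.2416, 0.1495]
tool_rot: [0.0, 1.0, -0.0, 0.001]
ft_force: [-1.2, -0.0, 0.4]
grip_width: 0.0599
clock: 12.2
tool_pos: [0.54, -0.0267, 0.1465]
tool_rot: [-0.0, 1.0, -0.0, -0.002]
ft_force: [-0.1, 0.5, -0.3]
grip_width: 0.06
clock: 12.82
tool_pos: [0.4837, 0.1069, 0.1472]
tool_rot: [0.001, 1.0, -0.0, -0.001]
ft_force: [0.8, -0.2, 0.3]
grip_width: 0.0598
```

View pics/s3.png

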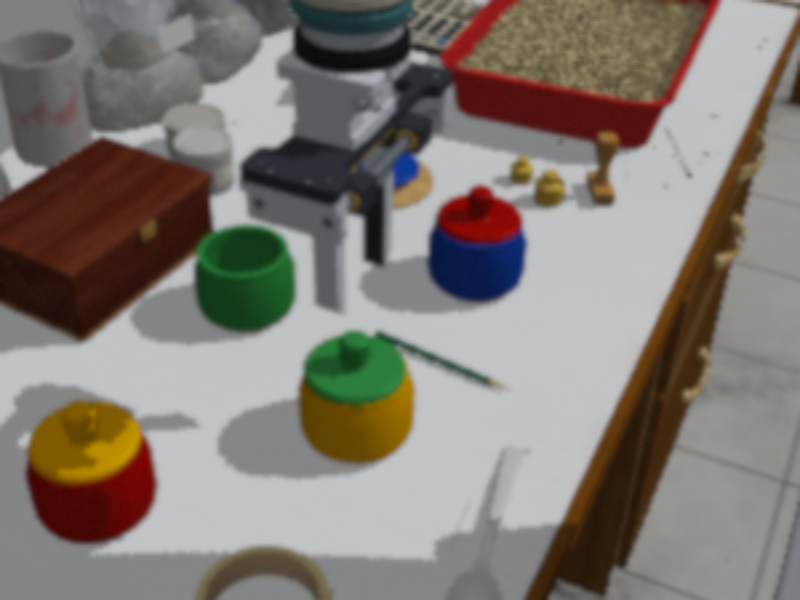

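The gripper is on its way down over the green knob (crop 355,350). I'll descend in stages.

```bash
python3 -m handwheel '{"claw":[0.06,0.06,0.06,0.06,0.06],"offset":[[0.0005,-0.0005,0.02],[0,0,0.025],[0,0,0.015],[0,0,0.007],[0,0,0]],"twist":[0,0,0,0,0]}'
python3 - <<'E'
from h import *
print(bot.sense()["tool_pos"])
c=vision.capture("scene");cv2.imwrite("pics/s4.png",cv2.resize(c["pixels"][110:260,180:380,::-1],(600,450)))
E
```

```text
clock: 13.5
tool_pos: [0.4847, 0.1077, 0.0808]
tool_rot: [0.0, 1.0, -0.001, -0.0]
ft_force: [-0.6, -1.2, 0.2]
grip_width: 0.06
[0.48474496 0.1077206  0.08079605]
```

View pics/s4.png

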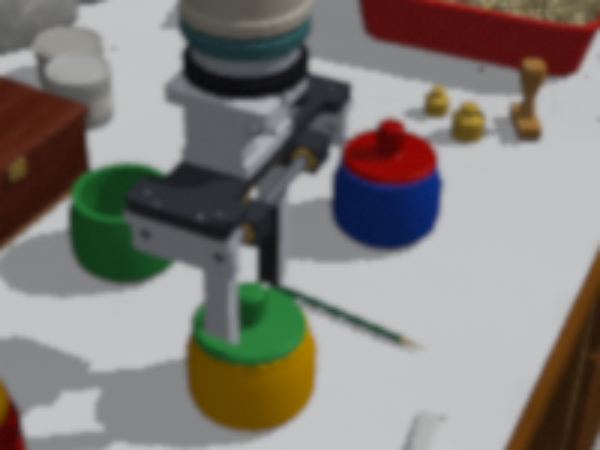

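The green knob (255,300) is between the fingers. I'll grip and lift.

```bash
python3 -m handwheel '{"claw":[0.06,0.06,0.03,0.02,0.015],"offset":[[0,0,0.0035],[0,0,0],[0,0,0],[0,0,0],[0,0,0]],"twist":[0,0,0,0,0]}';python3 -m handwheel '{"claw":[0.01,0.01,0.01,0.01],"offset":[[0,0,0],[0,0,0],[0,0,0],[0,0,0]],"twist":[0,0,0,0]}';python3 -m handwheel '{"claw":[0.01,0.01,0.01,0.01,0.01],"offset":[[0,0,-0.01],[0,0,-0.02],[0,0,-0.025],[0,0,0],[0,0,0]],"twist":[0,0,0,0,0]}'
```

```text
clock: 14.18
tool_pos: [0.4847, 0.1082, 0.0776]
tool_rot: [-0.0, 1.0, -0.0, 0.0]
ft_force: [-0.1, 0.8, -0.2]
grip_width: 0.0333
clock: 14.68
tool_pos: [0.4847, 0.1081, 0.0775]
tool_rot: [0.0, 1.0, -0.0, 0.0]
ft_force: [0.7, -0.8, 1.0]
grip_width: 0.0232
clock: 15.3
tool_pos: [0.4842, 0.1082, 0.1321]
tool_rot: [0.0, 1.0, -0.0, -0.0]
ft_force: [-0.2, 0.7, -1.6]
grip_width: 0.0232
```

```bash
python3 -m handwheel '{"claw":[0.01,0.01,0.01,0.01,0.01],"offset":[[0.02,0.012,0],[0.04,0.024,0],[0.05,0.028,0],[0.035,0.021,0],[0.0185,0.0115,0]],"twist":[0,0,0,0,0]}';python3 -m handwheel '{"claw":[0.01,0.01,0.01,0.01,0.01],"offset":[[0,0,0],[0,0,0],[0,0,0.01],[0,0,0.02],[0,0,0]],"twist":[0,0,0,0,0]}'
python3 - <<'E'
from h import *
print(bot.sense()["tool_pos"])
c=vision.capture("scene");cv2.imwrite("pics/s5.png",cv2.resize(c["pixels"][110:260,130:330,::-1],(600,450)))
c=vision.capture("top");cv2.imwrite("pics/t5.png",cv2.resize(c["pixels"][110:260,150:350,::-1],(600,450)))
E
```

```text
clock: 15.92
tool_pos: [0.649, 0.0095, 0.1306]
tool_rot: [0.0, 1.0, -0.001, -0.001]
ft_force: [-0.1, 0.2, -0.0]
grip_width: 0.0236
clock: 16.55
tool_pos: [0.6459, 0.0125, 0.1007]
tool_rot: [-0.0, 1.0, 0.0, -0.002]
ft_force: [-0.6, -0.1, -0.9]
grip_width: 0.0232
[0.64588726 0.01246932 0.10070398]
```

View pics/s5.png

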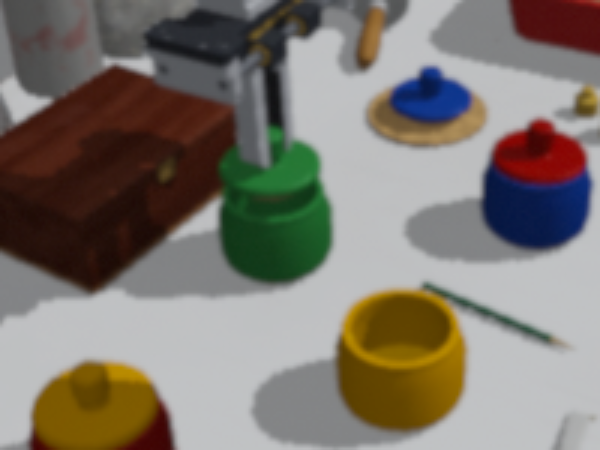

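View pics/t5.png

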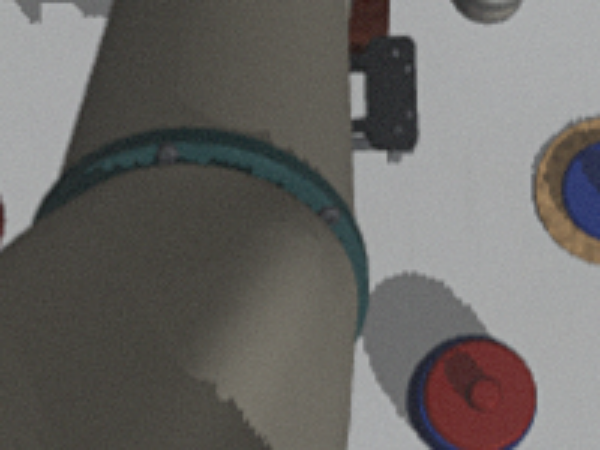

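The green lid hangs level over the green canister (crop 270,170), and the yellow canister is open. I'll lower it in stages.

```bash
python3 -m handwheel '{"claw":[0.01,0.01,0.01,0.01],"offset":[[0.001,0.0005,0.008],[0,0,0.005],[0,0,0],[0,0,0]],"twist":[0,0,0,0]}'; python3 -m handwheel '{"claw":[0.01,0.01,0.01,0.01],"offset":[[0,0,0.004],[0,0,0.003],[0,0,0],[0,0,0]],"twist":[0,0,0,0]}'
```

```text
clock: 17.15
tool_pos: [0.6492, 0.0111, 0.0896]
tool_rot: [-0.0, 1.0, -0.0, 0.0]
ft_force: [-0.1, 0.3, -1.1]
grip_width: 0.0233
clock: 17.65
tool_pos: [0.6492, 0.0111, 0.0825]
tool_rot: [0.0, 1.0, -0.0, 0.0]
ft_force: [-0.1, -0.5, -1.6]
grip_width: 0.0234
```

```bash
python3 -m handwheel '{"claw":[0.01,0.01,0.01,0.01],"offset":[[-0.001,0,0.002],[0,0,0.002],[0,0,0],[0,0,0]],"twist":[0,0,0,0]}'; python3 -m handwheel '{"claw":[0.01,0.01],"offset":[[0,0,0.0015],[0,0,0]],"twist":[0,0]}'
```

```text
clock: 18.15
tool_pos: [0.6482, 0.0111, 0.0785]
tool_rot: [0.0, 1.0, -0.0, 0.0]
ft_force: [-0.7, 0.7, -1.1]
grip_width: 0.0236
clock: 18.4
tool_pos: [0.6484, 0.0111, 0.0775]
tool_rot: [-0.0, 1.0, -0.0, 0.0]
ft_force: [-0.3, 0.3, 3.0]
grip_width: 0.0235
```

Seated at the expected height. I'll release and go to the yellow lid.

```bash
python3 -m handwheel '{"claw":[0.03,0.04,0.05,0.06,0.06],"offset":[[0,0,-0.0005],[0,0,0],[0,0,0],[0,0,0],[0,0,0]],"twist":[0,0,0,0,0]}';python3 -m handwheel '{"claw":[0.06,0.06,0.06,0.06,0.06],"offset":[[0,0,-0.02],[0,0,-0.03],[0,0,-0.02],[0,0,0],[0,0,0]],"twist":[0,0,0,0,0]}';python3 -m handwheel '{"claw":[0.06,0.06,0.06,0.06,0.06],"offset":[[-0.003,-0.025,0],[-0.006,-0.05,0],[-0.006,-0.05,0],[-0.006,-0.05,0],[-0.005,-0.045,0]],"twist":[0,0,0,0,0]}';python3 -m handwheel '{"claw":[0.06,0.06,0.06,0.06],"offset":[[-0.003,-0.0335,0],[0,0,0],[0,0,0],[0,0,0]],"twist":[0,0,0,0]}'
python3 - <<'E'
from h import *
c=vision.capture("scene");cv2.imwrite("pics/s6.png",cv2.resize(c["pixels"][110:290,100:340,::-1],(600,450)))
E
```

```text
clock: 19.02
tool_pos: [0.6481, 0.0111, 0.0774]
tool_rot: [0.0, 1.0, -0.0, -0.0]
ft_force: [-0.2, 0.7, -0.1]
grip_width: 0.0595
clock: 19.65
tool_pos: [0.6475, 0.0111, 0.1466]
tool_rot: [-0.0, 1.0, -0.0, -0.001]
ft_force: [-0.9, 0.1, -0.3]
grip_width: 0.0597
clock: 20.27
tool_pos: [0.6209, 0.233, 0.1459]
tool_rot: [0.0, 1.0, 0.0, -0.001]
ft_force: [1.3, -0.3, -0.1]
grip_width: 0.0601
clock: 20.78
tool_pos: [0.6197, 0.2621, 0.1472]
tool_rot: [0.001, 1.0, -0.002, -0.0]
ft_force: [0.5, -1.3, -0.8]
grip_width: 0.0598
```

View pics/s6.png

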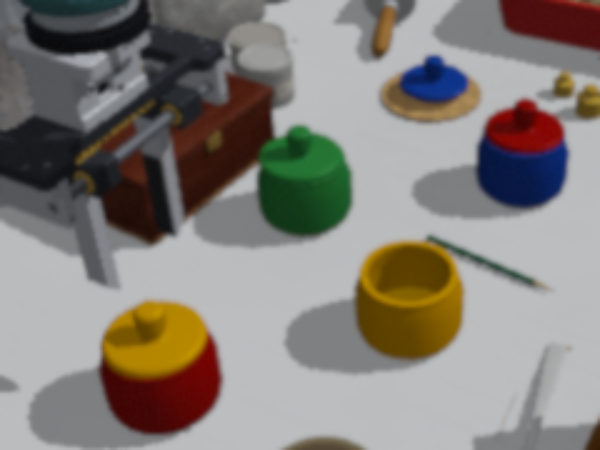

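The green lid sits flat on the green canister (300,155). I'll descend on yellow.

```bash
python3 -m handwheel '{"claw":[0.06,0.06,0.06,0.06,0.06],"offset":[[0,-0.001,0.02],[0,0,0.025],[0,0,0.015],[0,0,0.007],[0,0,0]],"twist":[0,0,0,0,0]}'; python3 -m handwheel '{"claw":[0.06,0.06],"offset":[[0,0,0],[0,0,0]],"twist":[0,0]}'
python3 - <<'E'
from h import *
c=vision.capture("scene");cv2.imwrite("pics/s7.png",cv2.resize(c["pixels"][140:290,80:280,::-1],(600,450)))
E
```

```text
clock: 21.45
tool_pos: [0.6194, 0.2654, 0.0804]
tool_rot: [0.0, 1.0, -0.0, -0.0]
ft_force: [-0.1, -0.2, 0.9]
grip_width: 0.06
clock: 21.7
tool_pos: [0.6197, 0.2659, 0.0813]
tool_rot: [-0.0, 1.0, -0.0, 0.001]
ft_force: [0.5, -0.4, 0.4]
grip_width: 0.0601
```

View pics/s7.png

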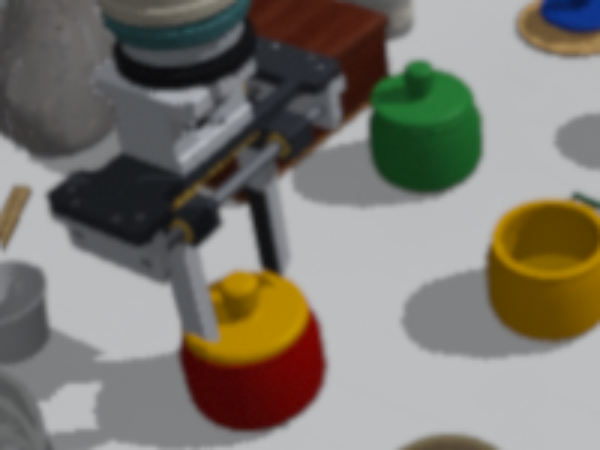

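The yellow knob (240,290) is between the fingers. I'll grip and lift.

```bash
python3 -m handwheel '{"claw":[0.06,0.06,0.03,0.02,0.015],"offset":[[0,0.0005,0.0035],[0,0,0],[0,0,0],[0,0,0],[0,0,0]],"twist":[0,0,0,0,0]}';python3 -m handwheel '{"claw":[0.01,0.01,0.01,0.01],"offset":[[0,0,0],[0,0,0],[0,0,0],[0,0,0]],"twist":[0,0,0,0]}';python3 -m handwheel '{"claw":[0.01,0.01,0.01,0.01,0.01],"offset":[[0,0,-0.01],[0,0,-0.02],[0,0,-0.025],[0,0,0],[0,0,0]],"twist":[0,0,0,0,0]}'
```

```text
clock: 22.38
tool_pos: [0.6193, 0.2651, 0.0771]
tool_rot: [-0.0, 1.0, -0.0, 0.0]
ft_force: [-0.5, -0.6, -0.2]
grip_width: 0.0335
clock: 22.88
tool_pos: [0.6193, 0.2651, 0.077]
tool_rot: [0.0, 1.0, -0.0, 0.0]
ft_force: [-0.3, 0.2, 0.9]
grip_width: 0.023
clock: 23.5
tool_pos: [0.6189, 0.2651, 0.132]
tool_rot: [-0.0, 1.0, -0.0, -0.0]
ft_force: [0.0, -0.5, -1.5]
grip_width: 0.0232
```

```bash
python3 -m handwheel '{"claw":[0.01,0.01,0.01,0.01,0.01],"offset":[[-0.015,0.018,0],[-0.03,0.035,0],[-0.04,0.046,0],[-0.03,0.035,0],[-0.02,0.0235,0]],"twist":[0,0,0,0,0]}';python3 -m handwheel '{"claw":[0.01,0.01,0.01,0.01,0.01],"offset":[[0,0,0],[0,0,0],[0,0,0.01],[0,0,0.02],[0,0,0]],"twist":[0,0,0,0,0]}'; python3 -m handwheel '{"claw":[0.01,0.01],"offset":[[0,0,0],[0,0,0]],"twist":[0,0]}'
python3 - <<'E'
from h import *
c=vision.capture("scene");cv2.imwrite("pics/s8.png",cv2.resize(c["pixels"][140:290,130:330,::-1],(600,450)))
E
```

```text
clock: 24.12
tool_pos: [0.4817, 0.1056, 0.1313]
tool_rot: [0.001, 1.0, -0.001, -0.001]
ft_force: [0.4, -0.3, -0.8]
grip_width: 0.0236
clock: 24.75
tool_pos: [0.4831, 0.1081, 0.1003]
tool_rot: [0.0, 1.0, 0.0, -0.002]
ft_force: [-0.4, -0.0, -0.9]
grip_width: 0.0231
clock: 25.0
tool_pos: [0.4847, 0.1079, 0.1024]
tool_rot: [-0.0, 1.0, -0.0, 0.001]
ft_force: [0.6, 0.1, 0.0]
grip_width: 0.0233
```

View pics/s8.png

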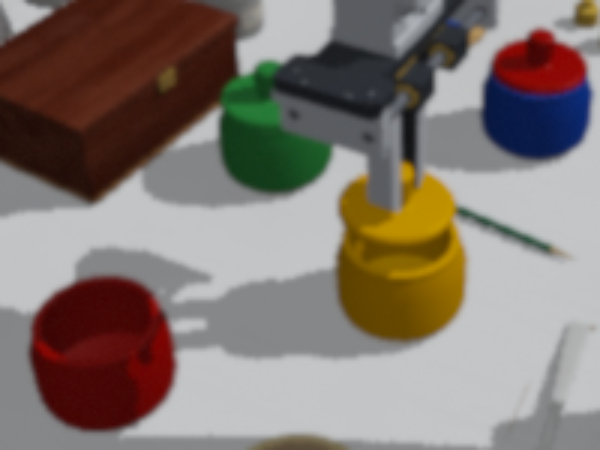

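The yellow lid hangs level and centred over the yellow canister (400,200).

```bash
python3 -m handwheel '{"claw":[0.01,0.01,0.01,0.01],"offset":[[0,0,0.008],[0,0,0.006],[0,0,0],[0,0,0]],"twist":[0,0,0,0]}'; python3 -m handwheel '{"claw":[0.01,0.01,0.01,0.01,0.01],"offset":[[0,0,0.005],[0,0,0.003],[0,0,0.001],[0,0,0],[0,0,0]],"twist":[0,0,0,0,0]}'
```

```text
clock: 25.55
tool_pos: [0.4842, 0.1076, 0.0879]
tool_rot: [0.0, 1.0, -0.0, -0.0]
ft_force: [-0.1, 0.5, -1.5]
grip_width: 0.0234
clock: 26.18
tool_pos: [0.4842, 0.1077, 0.0791]
tool_rot: [-0.0, 1.0, -0.0, 0.0]
ft_force: [-0.5, -0.4, -1.6]
grip_width: 0.0234
```

```bash
python3 -m handwheel '{"claw":[0.01,0.01,0.01,0.01],"offset":[[0,0,0.0015],[0,0,0.001],[0,0,0],[0,0,0]],"twist":[0,0,0,0]}'
```

```text
clock: 26.68
tool_pos: [0.4842, 0.1077, 0.0769]
tool_rot: [-0.0, 1.0, -0.0, 0.0]
ft_force: [-1.3, 0.6, 6.0]
grip_width: 0.0233
```

Seated (6 N). I'll release and go to the red lid.

```bash
python3 -m handwheel '{"claw":[0.03,0.04,0.05,0.06,0.06],"offset":[[0,0,-0.0005],[0,0,0],[0,0,0],[0,0,0],[0,0,0]],"twist":[0,0,0,0,0]}';python3 -m handwheel '{"claw":[0.06,0.06,0.06,0.06,0.06],"offset":[[0,0,-0.02],[0,0,-0.03],[0,0,-0.02],[0,0,0],[0,0,0]],"twist":[0,0,0,0,0]}';python3 -m handwheel '{"claw":[0.06,0.06,0.06,0.06,0.06],"offset":[[0,0.025,0],[-0.001,0.045,0],[-0.002,0.05,0],[-0.002,0.05,0],[-0.0015,0.045,0]],"twist":[0,0,0,0,0]}';python3 -m handwheel '{"claw":[0.06,0.06,0.06,0.06],"offset":[[0,0.019,0],[0,0,0],[0,0,0],[0,0,0]],"twist":[0,0,0,0]}';python3 -m handwheel '{"claw":[0.06,0.06,0.06,0.06,0.06],"offset":[[0,0,0.02],[0,0,0.025],[0,0,0.015],[0,0,0.004],[0,0,0]],"twist":[0,0,0,0,0]}'
python3 - <<'E'
from h import *
c=vision.capture("scene");cv2.imwrite("pics/s9.png",cv2.resize(c["pixels"][110:290,140:380,::-1],(600,450)))
E
```

```text
clock: 27.3
tool_pos: [0.4842, 0.1077, 0.0769]
tool_rot: [0.0, 1.0, -0.0, -0.0]
ft_force: [-0.6, 0.6, -0.4]
grip_width: 0.0598
clock: 27.92
tool_pos: [0.4836, 0.1076, 0.1463]
tool_rot: [0.0, 1.0, -0.0, -0.0]
ft_force: [0.2, -0.3, -0.4]
grip_width: 0.0603
clock: 28.55
tool_pos: [0.4766, -0.109, 0.1458]
tool_rot: [-0.0, 1.0, -0.0, -0.001]
ft_force: [0.0, 0.2, 0.3]
grip_width: 0.0597
clock: 29.05
tool_pos: [0.4776, -0.1247, 0.1467]
tool_rot: [-0.0, 1.0, 0.001, -0.0]
ft_force: [-0.5, 0.4, -0.0]
grip_width: 0.0602
clock: 29.68
tool_pos: [0.4778, -0.1262, 0.0831]
tool_rot: [-0.0, 1.0, -0.0, 0.0]
ft_force: [0.7, 0.7, -0.4]
grip_width: 0.0593
```

View pics/s9.png

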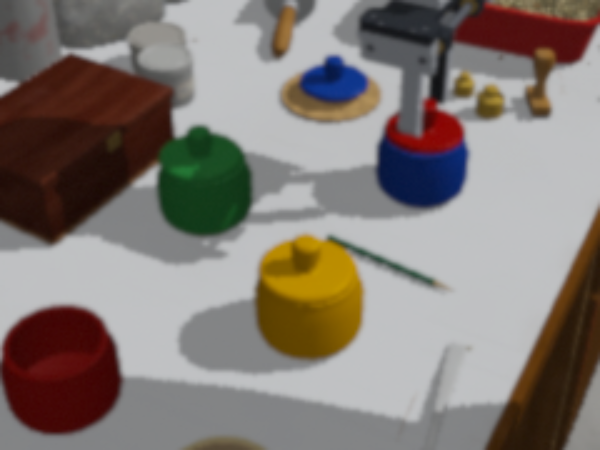

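The yellow lid is seated flat (305,270), and the red knob (430,115) is between the fingers.

```bash
python3 -m handwheel '{"claw":[0.06,0.06,0.03,0.02,0.015],"offset":[[0,0,0.004],[0,0,0.0015],[0,0,0],[0,0,0],[0,0,0]],"twist":[0,0,0,0,0]}';python3 -m handwheel '{"claw":[0.01,0.01,0.01,0.01],"offset":[[0,0,0],[0,0,0],[0,0,0],[0,0,0]],"twist":[0,0,0,0]}';python3 -m handwheel '{"claw":[0.01,0.01,0.01,0.01,0.01],"offset":[[0,0,-0.01],[0,0,-0.025],[0,0,-0.035],[0,0,-0.01],[0,0,0]],"twist":[0,0,0,0,0]}'
```

```text
clock: 30.35
tool_pos: [0.4777, -0.1264, 0.0776]
tool_rot: [0.0, 1.0, -0.0, 0.0]
ft_force: [-0.5, 0.2, 0.3]
grip_width: 0.0332
clock: 30.85
tool_pos: [0.4776, -0.1265, 0.0775]
tool_rot: [0.0, 1.0, -0.0, 0.0]
ft_force: [-0.1, -0.8, -0.0]
grip_width: 0.0231
clock: 31.48
tool_pos: [0.4778, -0.1262, 0.1578]
tool_rot: [0.0, 1.0, -0.0, 0.001]
ft_force: [0.1, 0.5, -1.6]
grip_width: 0.0234
```

```bash
python3 -m handwheel '{"claw":[0.01,0.01,0.01,0.01,0.01],"offset":[[0.008,-0.022,0],[0.015,-0.042,0],[0.018,-0.05,0],[0.018,-0.05,0],[0.018,-0.05,0]],"twist":[0,0,0,0,0]}';python3 -m handwheel '{"claw":[0.01,0.01,0.01,0.01,0.01],"offset":[[0.018,-0.05,0],[0.018,-0.05,0],[0.018,-0.045,0],[0.011,-0.032,0],[0,0,0]],"twist":[0,0,0,0,0]}';python3 -m handwheel '{"claw":[0.01,0.01,0.01,0.01,0.01],"offset":[[0,0,0],[0,0,0.025],[0,0,0.025],[0,0,0.005],[0,0,0]],"twist":[0,0,0,0,0]}';python3 -m handwheel '{"claw":[0.01,0.01],"offset":[[0,0,0],[0,0,0]],"twist":[0,0]}'
python3 - <<'E'
from h import *
c=vision.capture("scene");cv2.imwrite("pics/s10.png",cv2.resize(c["pixels"][140:290,80:280,::-1],(600,450)))
E
```

```text
clock: 32.1
tool_pos: [0.554, 0.0891, 0.1558]
tool_rot: [0.0, 1.0, -0.0, -0.001]
ft_force: [0.4, -0.6, -1.6]
grip_width: 0.0235
clock: 32.72
tool_pos: [0.6183, 0.2685, 0.1547]
tool_rot: [-0.0, 1.0, 0.002, -0.002]
ft_force: [-0.8, -0.9, -1.5]
grip_width: 0.0235
clock: 33.35
tool_pos: [0.6199, 0.2635, 0.1026]
tool_rot: [0.0, 1.0, -0.001, -0.0]
ft_force: [0.4, 0.4, -1.8]
grip_width: 0.0231
clock: 33.6
tool_pos: [0.6203, 0.2648, 0.1035]
tool_rot: [-0.0, 1.0, -0.0, 0.001]
ft_force: [-0.3, -0.5, -0.8]
grip_width: 0.0234
```

View pics/s10.png

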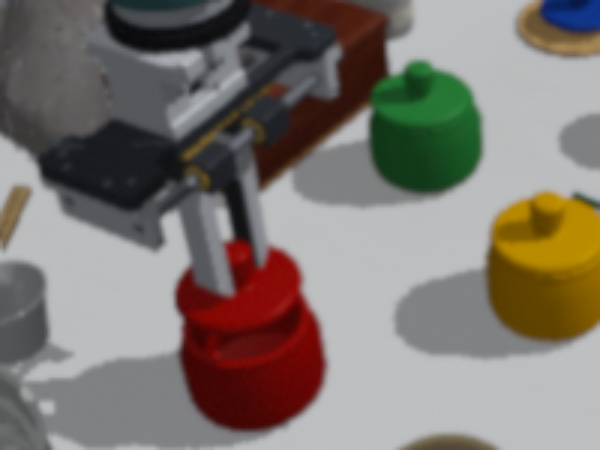

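The red lid hangs level over the red canister (240,280). The sideways offset is perspective lean. I'll lower it.

```bash
python3 -m handwheel '{"claw":[0.01,0.01,0.01,0.01],"offset":[[0,0,0.009],[0,0,0.006],[0,0,0],[0,0,0]],"twist":[0,0,0,0]}'; python3 -m handwheel '{"claw":[0.01,0.01,0.01,0.01,0.01],"offset":[[0,0,0.005],[0,0,0.003],[0,0,0.001],[0,0,0],[0,0,0]],"twist":[0,0,0,0,0]}'
```

```text
clock: 34.15
tool_pos: [0.6197, 0.2646, 0.0874]
tool_rot: [0.0, 1.0, -0.0, -0.0]
ft_force: [-0.0, 0.2, -0.5]
grip_width: 0.0232
clock: 34.78
tool_pos: [0.6198, 0.2647, 0.0786]
tool_rot: [-0.0, 1.0, -0.0, 0.0]
ft_force: [-0.2, 0.3, -0.9]
grip_width: 0.0232
```

```bash
python3 -m handwheel '{"claw":[0.01,0.01,0.01],"offset":[[0,0,0.001],[0,0,0.001],[0,0,0]],"twist":[0,0,0]}'
```

```text
clock: 35.15
tool_pos: [0.62, 0.2647, 0.0776]
tool_rot: [-0.0, 1.0, -0.0, 0.0]
ft_force: [-2.4, -0.4, 5.5]
grip_width: 0.0232
```

```bash
python3 -m handwheel '{"claw":[0.03,0.04,0.05,0.06,0.06],"offset":[[0,0,-0.0005],[0,0,0],[0,0,0],[0,0,0],[0,0,0]],"twist":[0,0,0,0,0]}';python3 -m handwheel '{"claw":[0.06,0.06,0.06,0.06,0.06],"offset":[[0,0,-0.02],[0,0,-0.03],[0,0,-0.02],[0,0,0],[0,0,0]],"twist":[0,0,0,0,0]}';python3 -m handwheel '{"claw":[0.06,0.06,0.06,0.06,0.06],"offset":[[0,0.03,0],[0.001,0.05,0],[0.001,0.05,0],[0.001,0.05,0],[0.001,0.05,0]],"twist":[0,0,0,0,0]}';python3 -m handwheel '{"claw":[0.06,0.06,0.06,0.06,0.06],"offset":[[0.001,0.05,0],[0.001,0.05,0],[0.001,0.05,0],[0.001,0.05,0],[0.002,0.05,0]],"twist":[0,0,0,0,0]}';python3 -m handwheel '{"claw":[0.06,0.06,0.06,0.06],"offset":[[0.002,0.026,0],[0,0,0],[0,0,0],[0,0,0]],"twist":[0,0,0,0]}'
python3 - <<'E'
from h import *
c=vision.capture("scene");cv2.imwrite("pics/s11.png",cv2.resize(c["pixels"][80:305,100:400,::-1],(600,450)))
E
```

```text
clock: 35.78
tool_pos: [0.6197, 0.2646, 0.0769]
tool_rot: [0.0, 1.0, -0.0, -0.0]
ft_force: [0.3, -0.4, 0.1]
grip_width: 0.0597
clock: 36.4
tool_pos: [0.6194, 0.2645, 0.1469]
tool_rot: [0.0, 1.0, -0.0, -0.0]
ft_force: [-0.9, 0.1, -0.3]
grip_width: 0.0598
clock: 37.02
tool_pos: [0.6228, 0.033, 0.1459]
tool_rot: [0.0, 1.0, -0.0, -0.001]
ft_force: [0.6, -1.1, 0.5]
grip_width: 0.0601
clock: 37.65
tool_pos: [0.6287, -0.2167, 0.1458]
tool_rot: [-0.0, 1.0, -0.0, -0.001]
ft_force: [0.8, 0.5, -0.2]
grip_width: 0.0603
clock: 38.15
tool_pos: [0.6319, -0.2387, 0.1468]
tool_rot: [-0.001, 1.0, 0.001, -0.0]
ft_force: [-1.9, -0.0, 0.6]
grip_width: 0.0601
```

View pics/s11.png

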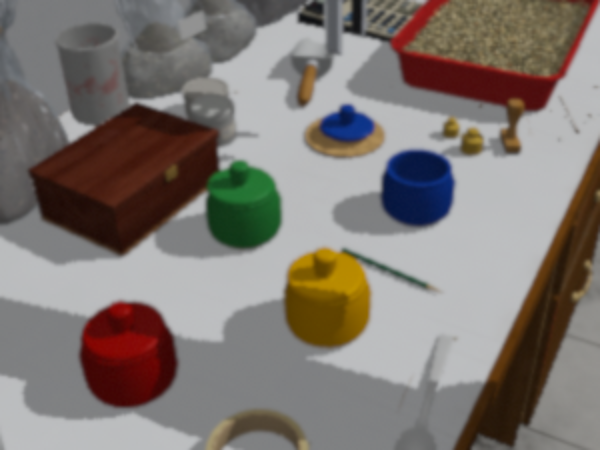

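Red, green and yellow are seated, the blue lid is on the mat (347,122), and the blue canister is open. I'll descend on the blue lid.

```bash
python3 -m handwheel '{"claw":[0.06,0.06,0.06,0.06,0.06],"offset":[[0,0,0.03],[0,0,0.04],[0,0,0.03],[0,0,0.01],[0,0,0]],"twist":[0,0,0,0,0]}'; python3 -m handwheel '{"claw":[0.06,0.06,0.06],"offset":[[0,0,0.005],[0,0,0],[0,0,0]],"twist":[0,0,0]}'
python3 - <<'E'
from h import *
c=vision.capture("scene");cv2.imwrite("pics/s12.png",cv2.resize(c["pixels"][80:230,180:380,::-1],(600,450)))
E
```

```text
clock: 38.83
tool_pos: [0.6317, -0.2407, 0.037]
tool_rot: [-0.0, 1.0, 0.0, -0.0]
ft_force: [-0.0, 0.2, -0.4]
grip_width: 0.0596
clock: 39.2
tool_pos: [0.6319, -0.2416, 0.0327]
tool_rot: [0.0, 1.0, -0.0, 0.001]
ft_force: [0.1, 0.3, 0.1]
grip_width: 0.0599
```

View pics/s12.png

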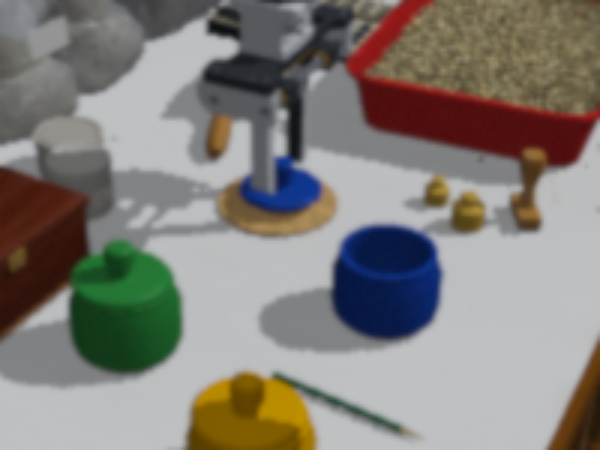

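The blue knob (285,170) is between the fingers.

```bash
python3 -m handwheel '{"claw":[0.06,0.06,0.03,0.02,0.015],"offset":[[0,0,0.004],[0,0,0.0005],[0,0,0],[0,0,0],[0,0,0]],"twist":[0,0,0,0,0]}';python3 -m handwheel '{"claw":[0.01,0.01,0.01,0.01],"offset":[[0,0,0],[0,0,0],[0,0,0],[0,0,0]],"twist":[0,0,0,0]}';python3 -m handwheel '{"claw":[0.01,0.01,0.01,0.01,0.01],"offset":[[0,0,-0.01],[0,0,-0.03],[0,0,-0.04],[0,0,-0.02],[0,0,0]],"twist":[0,0,0,0,0]}'
```

```text
clock: 39.88
tool_pos: [0.6316, -0.2414, 0.0275]
tool_rot: [0.0, 1.0, -0.0, 0.0]
ft_force: [1.0, 0.8, 0.7]
grip_width: 0.0335
clock: 40.38
tool_pos: [0.6316, -0.2414, 0.0276]
tool_rot: [0.0, 1.0, -0.0, 0.0]
ft_force: [-0.4, -0.3, 0.2]
grip_width: 0.0231
clock: 41.0
tool_pos: [0.6329, -0.2419, 0.1298]
tool_rot: [0.001, 1.0, -0.0, 0.002]
ft_force: [-0.5, -0.3, -1.1]
grip_width: 0.0233
```

```bash
python3 -m handwheel '{"claw":[0.01,0.01,0.01,0.01,0.01],"offset":[[-0.018,-0.014,0],[-0.035,-0.026,0],[-0.045,-0.033,0],[-0.035,-0.026,0],[-0.021,-0.016,0]],"twist":[0,0,0,0,0]}';python3 -m handwheel '{"claw":[0.01,0.01,0.01,0.01,0.01],"offset":[[0,0,0],[0,0,0],[0,0,0.01],[0,0,0.014],[0,0,0]],"twist":[0,0,0,0,0]}'; python3 -m handwheel '{"claw":[0.01,0.01],"offset":[[0,0,0],[0,0,0]],"twist":[0,0]}'
python3 - <<'E'
from h import *
c=vision.capture("scene");cv2.imwrite("pics/s13.png",cv2.resize(c["pixels"][80:230,200:400,::-1],(600,450)))
E
```

```text
clock: 41.62
tool_pos: [0.4745, -0.1246, 0.1266]
tool_rot: [-0.001, 1.0, 0.0, -0.002]
ft_force: [0.3, 0.3, -1.3]
grip_width: 0.0232
clock: 42.25
tool_pos: [0.4765, -0.1263, 0.1018]
tool_rot: [-0.0, 1.0, -0.0, -0.002]
ft_force: [-1.1, -0.1, -1.2]
grip_width: 0.0232
clock: 42.5
tool_pos: [0.4779, -0.1264, 0.1037]
tool_rot: [0.0, 1.0, -0.0, 0.0]
ft_force: [0.0, -0.1, -0.4]
grip_width: 0.0235
```

View pics/s13.png

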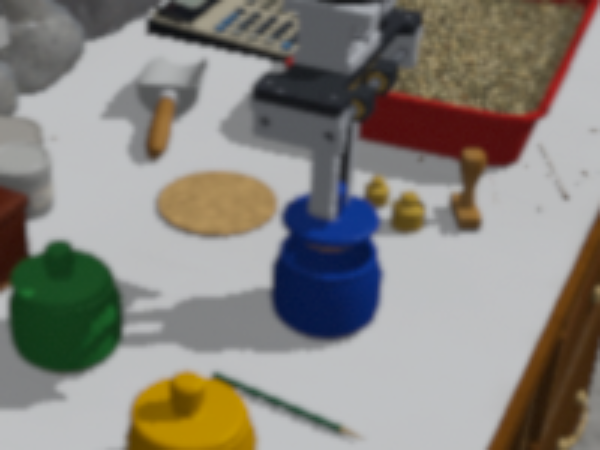

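The blue lid hangs over the blue canister (330,220), level and centred.

```bash
python3 -m handwheel '{"claw":[0.01,0.01,0.01,0.01],"offset":[[0,0,0.009],[0,0,0.006],[0,0,0],[0,0,0]],"twist":[0,0,0,0]}'; python3 -m handwheel '{"claw":[0.01,0.01,0.01,0.01,0.01],"offset":[[0,0,0.005],[0,0,0.003],[0,0,0.0015],[0,0,0],[0,0,0]],"twist":[0,0,0,0,0]}'
```

```text
clock: 43.05
tool_pos: [0.4776, -0.1264, 0.0884]
tool_rot: [-0.0, 1.0, -0.0, -0.0]
ft_force: [-0.5, -0.2, -1.4]
grip_width: 0.0233
clock: 43.68
tool_pos: [0.4776, -0.1264, 0.0791]
tool_rot: [0.0, 1.0, -0.0, 0.0]
ft_force: [0.2, 0.7, -1.9]
grip_width: 0.0232
```

```bash
python3 -m handwheel '{"claw":[0.01,0.01,0.01,0.01],"offset":[[0,0,0.001],[0,0,0.001],[0,0,0.0005],[0,0,0]],"twist":[0,0,0,0]}'
```

```text
clock: 44.18
tool_pos: [0.4776, -0.1263, 0.0765]
tool_rot: [0.0, 1.0, -0.0, 0.0]
ft_force: [0.5, -0.1, -1.2]
grip_width: 0.023
```

```bash
python3 -m handwheel '{"claw":[0.01,0.01],"offset":[[0,0,0.001],[0,0,0]],"twist":[0,0]}'
```

```text
clock: 44.42
tool_pos: [0.4776, -0.1263, 0.0764]
tool_rot: [-0.0, 1.0, -0.0, 0.0]
ft_force: [-1.9, 0.4, 8.9]
grip_width: 0.0233
```

Seated at the expected height. I'll release, retreat clear of the views, and check.

```bash
python3 -m handwheel '{"claw":[0.03,0.04,0.05,0.06,0.06],"offset":[[0,0,-0.001],[0,0,0],[0,0,0],[0,0,0],[0,0,0]],"twist":[0,0,0,0,0]}';python3 -m handwheel '{"claw":[0.06,0.06,0.06,0.06,0.06],"offset":[[0,0,-0.02],[0,0,-0.03],[0,0,-0.04],[0,0,-0.02],[0,0,0]],"twist":[0,0,0,0,0]}';python3 -m handwheel '{"claw":[0.06,0.06,0.06,0.06,0.06],"offset":[[-0.01,0.03,0],[-0.02,0.05,0],[-0.02,0.05,0],[-0.02,0.05,0],[-0.02,0.05,0]],"twist":[0,0,0,0,0]}';python3 -m handwheel '{"claw":[0.06,0.06,0.06,0.06,0.06],"offset":[[-0.02,0.05,0],[-0.02,0.05,0],[-0.02,0.04,0],[-0.02,0.03,0],[0,0,0]],"twist":[0,0,0,0,0]}'
python3 - <<'E'
from loc import *
for n in ("scene","top"):
    c=vision.capture(n);cv2.imwrite(f"pics/{n}14.png",c["pixels"][:,:,::-1])
loc((("green",None,(.6475,.012)),("red",None,(.6195,.265)),("yellow",None,(.4845,.1075)),("blue",None,(.4775,-.126))))
cs={n:vision.capture(n) for n in ("top","scene")}
for k,x0 in (("green",(.6475,.012)),("red",(.6195,.265)),("yellow",(.4845,.1075)),("blue",(.4775,-.126))):
    # render-based check using combined colour masks
    for n in cs:
        a=best("lid_"+k,n); b=best("canister_"+k,n)
        if a is None or b is None: continue
        p,f=fit([(cs[n],np.maximum(a,b))],x0,lambda c,x,y:lid_polys(c,x,y,.054)+can_polys(c,x,y)); print("both",k,n,np.round(p,4),round(f,2))
E
```

```text
clock: 45.05
tool_pos: [0.4775, -0.1263, 0.0764]
tool_rot: [-0.0, 1.0, -0.0, -0.0]
ft_force: [0.2, 0.0, 0.5]
grip_width: 0.0598
clock: 45.68
tool_pos: [0.4786, -0.1265, 0.1877]
tool_rot: [0.0, 1.0, -0.0, 0.002]
ft_force: [0.6, 0.7, -0.8]
grip_width: 0.0601
clock: 46.3
tool_pos: [0.3862, -0.3572, 0.185]
tool_rot: [-0.001, 1.0, -0.0, -0.001]
ft_force: [0.8, -1.1, -0.4]
grip_width: 0.0598
clock: 46.92
tool_pos: [0.3037, -0.5284, 0.1845]
tool_rot: [-0.0, 1.0, -0.003, -0.001]
ft_force: [-0.6, 0.2, 0.2]
grip_width: 0.0601
green None
    lid_top 0.6474 0.0131 0.06
    lid_scene 0.6468 0.0116 0.08
red None
    lid_top 0.6175 0.2653 0.04
    lid_scene 0.619 0.2633 0.09
yellow None
    lid_top 0.4861 0.1086 0.05
    lid_scene 0.485 0.1075 0.1
blue None
    lid_top 0.4799 -0.1248 0.07
    lid_scene 0.4771 -0.1272 0.1
both green top [0.6465 0.0107] 0.08
both green scene [0.6457 0.0121] 0.06
both red top [0.618  0.2651] 0.05
both red scene [0.6201 0.2628] 0.09
both yellow top [0.4846 0.1061] 0.04
both yellow scene [0.4849 0.104 ] 0.11
both blue top [ 0.4762 -0.125 ] 0.12
both blue scene [ 0.4763 -0.1239] 0.08
```

View pics/scene14.png

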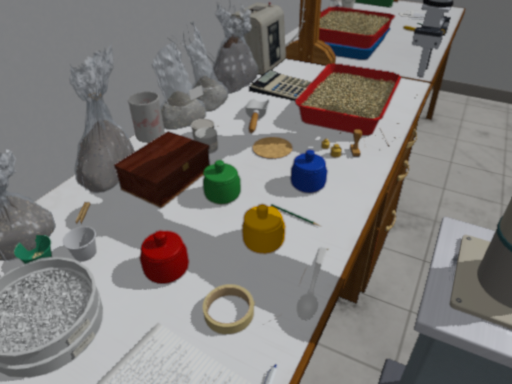

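View pics/top14.png

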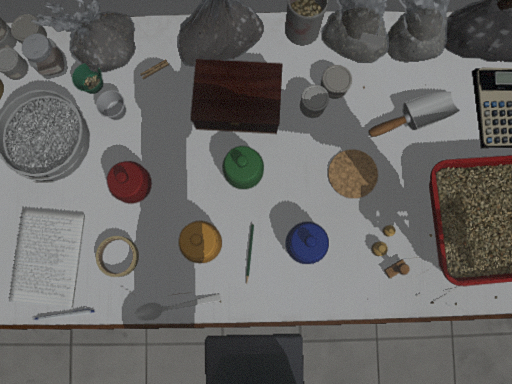

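All four lids match their canisters and sit flat in both views (scene: green 222,182; red 165,255; yellow 264,228; blue 309,171). The fits agree within 1–4 mm, so I'll hand in.

```bash
python3 -c "
from workcell import order
print(order.close_job())"
```

```text
the job is handed in; nothing more can be done
None
```

All four lids are now on the canisters of their own colour, and I handed the job in at about 47 s of the 112 s allowed. The hand-in gives no verdict.

**What I did:** I parked the blue lid on the cork mat, then moved green, yellow and red in turn to their own canisters, and put blue on last. Each lid was lowered until it touched at 3–9 N, then released with the fingers opened before lifting.

**Last checks:**
- **Seating:** All four lids touched at the expected seated height and look flat in both cameras. The arm was retreated clear of everything.
- **Position:** Fitted lid positions are within about 3 mm of where the canisters were first measured, and no canister shows a visible shift.
- **Disagreements:** The two cameras differed by up to about 4 mm on the blue lid. The combined lid-and-canister fits were up to about 5 mm off the lid-only fits, worst on yellow. I put this down to noise in the outlines, because the gripper was within about 1 mm of the measured canister position at each release.

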